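# Snap the end cover into the polisher's spindle bearing

## Task

Close up the polisher's spindle bearing: lift the red transit plug out of the bearing's mouth into the yellow tray, then set the closed blue end cover on the mouth, raised hub up, and let it rest there on the catches. Pick up the hand pusher and with it press the cover straight down, steadily and without hammering, until it snaps fully home and sits level; then stand the pusher back upright on the bench and leave everything else on the bench where it is.

Things in the scene. Friction and masses are not known exactly. Their poses are not given: they have to be found in the camera images.
- bearing_unit: Fixed. The spindle bearing: a grey flange housing (108 mm square, four bolts with heads up to 32.5 mm, round body 84 mm across, open mouth on top) on a blue carrier plate 190 x 150 x 10 mm lying on the bench. Origin: centre of the plate's underside, on the bearing's axis; z up, x along the plate's long side. Rim of the mouth 54 mm above the origin; floor of the recess 34 mm above it.
- mouth (a point): Centre of the mouth at rim height (54 mm above the bench): a round recess 61 mm wide, 20 mm deep, with a flat floor. Four sprung brass catches stand 4 mm into it, 9 mm below the rim. A cover laid in rests on them, its underside 8 to 10 mm below the rim; a press of some 7 to 14 N pushes them aside, and they close over the cover's rim as it reaches the floor, which you feel as a hard stop.
- plug: Red transit plug, 40 g, loose in the bearing's mouth at the start. Round spigot 50 mm in diameter, 12 mm long, under a round flange 72 mm in diameter, 5 mm thick, that lies on the rim; on top a flat upright pull tab 34 mm long (along x), 14 mm thick (along y), 32 mm high. Origin: centre of the spigot's underside; z up; flange top at 17 mm, tab top at 49 mm. It lifts straight out.
- cover: Closed blue plastic end cover, about 60 g, lying hub up on the bench: a round rim 58 mm in diameter, 11 mm thick, with tapered edges (52 mm at the underside), and on it a solid round hub 36 mm in diameter, 26 mm high, flat on top. Origin: centre of the underside; z up; hub top at 37 mm. Fully home, the underside is on the recess floor and the hub top 17 mm above the mouth's rim.
- pusher: The hand pusher, about 220 g, standing upright on the bench: a white nylon foot 44 mm in diameter and 14 mm thick, a bare aluminium stem 24 mm in diameter from 14 to 56 mm, and a black knob 30 mm in diameter from 56 to 68 mm. Origin: centre of the foot's underside; z up.
- tray: Fixed. An open yellow tray 140 (x) x 120 (y) x 35 mm, walls and floor 4 mm, empty. Origin: centre of its underside.
- open_cover: Bystander: a grey open cover, a flat ring 58 mm in diameter, 20 mm high, with a hole through it; not the one to use. Origin: centre of the underside.
- mount1: Bystander: a black resin specimen mount, 30 mm in diameter, 18 mm high. Origin: centre of the underside.
- mount2: Bystander: an amber resin specimen mount, 30 mm in diameter, 18 mm high. Origin: centre of the underside.
- spare_bearing: Bystander: a spare steel ball bearing lying flat, 62 mm in diameter, 16 mm high. Origin: centre of the underside.
- bottle: Bystander: a white bottle with a blue cap, 54 mm in diameter, 150 mm high. Origin: centre of the underside.
- jar: Bystander: a green grease jar with a black lid, 60 mm in diameter, 60 mm high. Origin: centre of the underside.
- spanner: Bystander: a steel spanner lying flat, 170 mm long, 8 mm high. Origin: middle of its length, underside; x along it.
Not all that is in view belongs to the job. There is more than one size of the cover; the job needs the largest.

How it is judged:
On the way, in this order (a step that is already met when the one before it is completed fails the run):
1. the red plug lies in the yellow tray, let go (x of plug in the frame of tray between -0.058 and 0.058 m and y of plug in the frame of tray between -0.048 and 0.048 m and z of plug in the frame of tray between 0 and 0.045 m and contact force between the fingers and plug below 0.1 N), for 0.2 s.
2. the blue cover rests squarely on the mouth's catches, let go and not yet home (horizontal distance between cover and bearing_unit below 0.003 m and angle between cover's own z axis and vertical below 0.1 rad and contact force between the fingers and cover below 0.1 N and z of cover in the frame of bearing_unit between 0.039 and 0.05 m), for 0.2 s.
3. the pusher, held in the gripper, presses on the cover when it is fully home and level (horizontal distance between cover and bearing_unit below 0.003 m and angle between cover's own z axis and vertical below 0.05 rad and z of cover in the frame of bearing_unit below 0.036 m and contact force between pusher and cover above 1.5 N and contact force between the fingers and pusher above 1 N), for 0.1 s.
At the end, for the whole second after the job is handed in: Plug in the tray (origin within 58 x 48 mm of its middle, under 45 mm up); blue cover fully home (underside within 2 mm of the recess floor, 3 mm of the axis, tilt under 0.05 rad); pusher upright (0.1 rad) with its foot on the bench itself; all released and at rest (x of plug in the frame of tray between -0.058 and 0.058 m and y of plug in the frame of tray between -0.048 and 0.048 m and z of plug in the frame of tray between 0 and 0.045 m and horizontal distance between cover and bearing_unit below 0.003 m and angle between cover's own z axis and vertical below 0.05 rad and z of cover in the frame of bearing_unit below 0.036 m and angle between pusher's own z axis and vertical below 0.1 rad and height (world z) of pusher between -0.003 and 0.005 m and contact force between the fingers and pusher below 0.1 N and contact force between the fingers and cover below 0.1 N and linear speed of each of pusher, cover, plug below 0.02 m/s); the robot touches nothing.
It fails at once if a bystander is shifted by more than 30 mm (distance of any of open_cover, mount1, mount2, spare_bearing, bottle, jar, spanner from where it was at the start of the episode above 0.03 m).
It fails at once if the pusher hammers or crushes the cover (more than 60 N) (contact force between pusher and cover above 60 N).
It also fails if it takes over 67 s, if anything falls off the work surface, if the arm or the gripper's body presses on something with over 40 N, if the wrist force passes 120 N, or if a joint passes its speed limit or range.

## Robot

A 6-joint arm with a two-finger parallel gripper is mounted at the origin on the work surface. World frame = base frame: x ahead of the robot, y to its left, z up, the work surface at z = 0. Lengths are in m, angles in rad, forces in N, time in s.
With the tool pointing down it reaches from about 0.275 to 0.825 m from the base axis. Payload 4.9 kg.
Tool frame: the origin (TCP) lies at the very end of the fingers, on their centre line; the grasp point (between the pads) lies 19 mm behind it; z points along the fingers, x is the direction in which the jaws open and shut, and the axes are right-handed (so a half turn about z gives the same grasp; the last joint's range is limited). The gripper opens to 85 mm and grips with 20 to 120 N. Pads are 22 mm wide; open, the fingers measure 114 mm over their backs; the gripper's body (76 mm by 85 mm) begins 54 mm behind the grasp point. The pads swing forward as they close: fully open they stand 13 mm farther back than shut.
Start: joints at [1.119, 0.326, -0.193, 1.052, 0, 1.437], TCP at [0.172, 0.522, 0.231] pointing down, gripper open.
Joint ranges: [-2.65, 2.65], [-0.97, 1.79], [-1.3, 1.35], [-1.93, 2.1], [-1.47, 1.37], [-3.14, 3.14]. Speed limits (rad/s): [2.57, 2.57, 3.14, 3.14, 3.14, 3.14].

## Interface

Orientations are given as a unit quaternion [w, x, y, z].
In Python, from cell import bot gives the robot as it stands. The module is installed in compiled form; this text tells all that it offers.
- The arm moves only by the tool arm_command, never from a script. Its argument "moves" is a list of rows, each an object of numbers: "x", "y", "z": the shift along the world's x, y, z in mm; "ax", "ay", "az": the turn, a rotation vector about the world's x, y, z in degrees. In form: [{"x": .., "y": .., "z": .., "ax": .., "ay": .., "az": ..}, ...]. A call has exactly 5 rows; each row is the pose to reach, as a shift and turn from the pose commanded when the call began; what a row does not reach only later rows make up. A row lasts 1/10 s, in which the tool goes at most 50 mm and 8.59 degrees, less where a joint would pass 70% of its speed; a pose out of reach is approached as far as the arm can. A call with a gripper value outside its range is refused whole. "hand" is the finger opening in mm, from 0 to 85.4, set as the call begins (left out, the last holds). The fingers move at their own pace and stop on an object; "grip_force" is the grip in N (left out, the last holds). Time passes only in rows, so rows that repeat a pose let the fingers close, or fill a call up. It gives the time, the measured TCP pose, the force and the opening at its end, in the units of the state.
- bot.state(): the state, without advancing time (a new reading comes with each control period).
- bot.snapshot(name): name is "scene" or "top" or "wrist"; returns the picture (400x640x3 uint8, red, green, blue); there is no depth.
- bot.get_calibration(name): a dict with "mtx" (3x3 intrinsics, pixels), "distortion" ([k1, k2, p1, p2, k3] as OpenCV has them; the pictures are not rectified), "xyz" and "attitude" of the camera in the world; the wrist camera has in their place "T_tool_cam" (4x4, takes a point from camera to tool coordinates, whose origin is the TCP and whose axes are the tool frame's). Camera axes: x right, y up, looking along -z (the intrinsics and any distortion apply to the point x, -y, -z); pixel columns grow to the right and rows downward; lengths in m; the calibration is good to about 2 mm. A picture is of the moment at which its call begins: read the wrist's pose just before it. get_calibration takes no time and is no camera call.
- bot.close_job(): hands the job in, once; it reports no verdict.
The state is a dict: "t": time; "q": joint angles; "joint_vel": joint speeds; "effort": joint torques, N m; "eef_pos": TCP position; "ee_rot": TCP orientation; "wrist_force": force on the tool from outside, world axes, zero at the start; "torque": the same for the moment, N m; "grip_width": opening from 0.0 (shut) to 1.0 (fully open).
Only numpy, scipy, OpenCV 4.12 (cv2) and the standard library are available. Lean on these libraries where they do the work, as an engineer would, in place of code of your own. Each camera call takes 0.05 s, during which the arm holds its last target. There are 200 camera calls.

## Working session

There is one attempt and no reset: what is moved stays moved. The work goes in short steps, Python scripts to look and compute and a tool call to move; the robot and the scene stay as the last step left them, time stands still between calls to the robot, and variables do not carry over. Pictures are saved under pics/ and viewed, about 8 in all and at most 12, crops included, and the job is handed in when it is done.

Besides the shell and the picture viewer there is one more tool, called after "Call:" as a command line: name --argument value ..., lists and objects as JSON in quotes. arm_command: Moves the arm, as the interface text tells. Its arguments: {"type":"object","properties":{"moves":{"type":"array","items":{"type":"object","properties":{"x":{"type":"number"},"y":{"type":"number"},"z":{"type":"number"},"ax":{"type":"number"},"ay":{"type":"number"},"az":{"type":"number"}}}},"hand":{"type":"number"},"grip_force":{"type":"number"}},"required":["moves"]}

```bash
mkdir -p pics
python3 - <<'E'
from cell import bot
import cv2
for n in("top","scene"):
    im=bot.snapshot(n); cv2.imwrite(f"pics/{n}0.png",im[:,:,::-1]); c=bot.get_calibration(n); print(n,c)
s=bot.state(); print(s)
print(bot.get_calibration("wrist"))
E
```

```text
top {'mtx': array([[394.94669718,   0.        , 318.21625386],
       [  0.        , 394.94669718, 199.83354547],
       [  0.        ,   0.        ,   1.        ]]), 'distortion': array([-0.01325596,  0.        ,  0.        ,  0.        ,  0.        ]), 'xyz': array([ 0.36933988, -0.00458463,  1.19650752]), 'attitude': array([ 0.70893714,  0.05776541, -0.05858662, -0.70045621])}
scene {'mtx': array([[501.77891261,   0.        , 329.51483977],
       [  0.        , 501.77891261, 202.7893464 ],
       [  0.        ,   0.        ,   1.        ]]), 'distortion': array([-0.0862956,  0.       ,  0.       ,  0.       ,  0.       ]), 'xyz': array([ 1.26166719, -0.73883933,  0.91100706]), 'attitude': array([0.84171932, 0.3916948 , 0.14585923, 0.34177311])}
{'t': 0.1, 'q': array([ 1.11883184e+00,  3.26873290e-01, -1.93477096e-01,  1.05199673e+00,
       -2.10163014e-06,  1.43661072e+00]), 'joint_vel': array([ 0.00031061, -0.00022518,  0.00303407, -0.00029601,  0.00056599,
        0.00024879]), 'effort': array([ 3.82628969e-04, -4.44240367e+01,  2.63038462e+01,  7.88780133e-03,
       -1.76711
[... 226 characters left out ...]
6238]), 'torque': array([ 0.02502722, -0.01435412,  0.00833244]), 'grip_width': 0.996988707829125}
{'mtx': array([[297.23675816,   0.        , 323.97970925],
       [  0.        , 297.23675816, 196.44808704],
       [  0.        ,   0.        ,   1.        ]]), 'distortion': array([0.00959707, 0.        , 0.        , 0.        , 0.        ]), 'T_tool_cam': array([[ 9.99999185e-01,  1.16848861e-03, -5.13464671e-04,
        -8.91810299e-05],
       [ 9.60937169e-04, -9.54049078e-01, -2.99648851e-01,
        -7.72182089e-02],
       [-8.40006767e-04,  2.99648114e-01, -9.54049423e-01,
        -1.43607383e-01],
       [ 0.00000000e+00,  0.00000000e+00,  0.00000000e+00,
         1.00000000e+00]])}
```

View pics/top0.png

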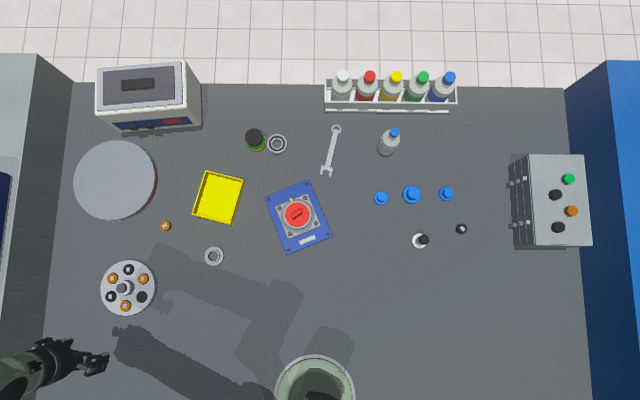

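View pics/scene0.png

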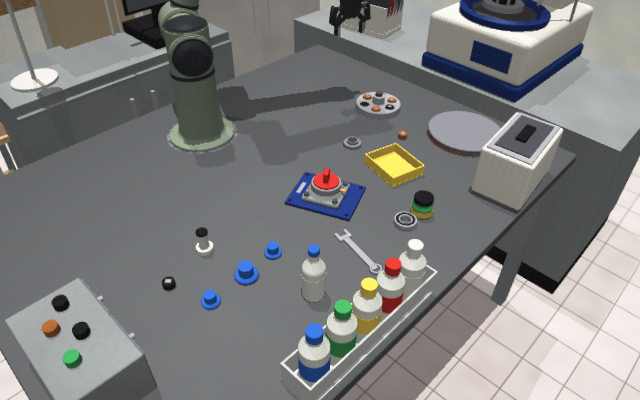

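Top view shows plug at about (298,215), tray at (218,198), the three blue covers at (381,198), (412,194) and (447,194), with the middle one largest, and the pusher at (421,240). Next I'll enlarge these.

```bash
cat > h.py <<'E'
import numpy as np,cv2
from scipy.spatial.transform import Rotation as R
from cell import bot
def q2R(q): return R.from_quat([q[1],q[2],q[3],q[0]]).as_matrix()
def cam(n,s=None):
    c=bot.get_calibration(n)
    if n=="wrist":
        s=s or bot.state(); T=np.eye(4); T[:3,:3]=q2R(s["ee_rot"]); T[:3,3]=s["eef_pos"]
        M=T@c["T_tool_cam"]; return c["mtx"],c["distortion"],M[:3,:3],M[:3,3]
    return c["mtx"],c["distortion"],q2R(c["attitude"]),np.array(c["xyz"])
def ray(C,uv,z):
    K,D,Rm,p=C
    a=cv2.undistortPoints(np.array([[uv]],float),K,D)[0,0]
    d=Rm@np.array([a[0],-a[1],-1]); return p+d*(z-p[2])/d[2]
def proj(C,P):
    K,D,Rm,p=C; P=np.atleast_2d(P); c=(P-p)@Rm*[1,-1,-1]
    return cv2.projectPoints(c,np.zeros(3),np.zeros(3),K,D)[0][:,0]
def yaw(s):
    x=q2R(s["ee_rot"])[:,0]; return np.degrees(np.arctan2(x[1],x[0]))
E
python3 - <<'E'
from h import *
im=cv2.imread("pics/top0.png"); C=cam("top")
a=cv2.resize(im[165:260,185:345],None,fx=5,fy=5,interpolation=cv2.INTER_CUBIC)
a=a[:, :800]
b=cv2.resize(im[175:255,365:475],None,fx=5,fy=5,interpolation=cv2.INTER_CUBIC)
b=cv2.resize(im[178:258,365:475],(0,0),fx=4,fy=4,interpolation=cv2.INTER_CUBIC)
a=cv2.resize(a,None,fx=.56,fy=.56)
o=np.zeros((a.shape[0]+b.shape[0],450,3),np.uint8);o[:a.shape[0],:a.shape[1]]=a;o[a.shape[0]:,:440]=b
cv2.imwrite("pics/c1.png",o)
hsv=cv2.cvtColor(im,cv2.COLOR_BGR2HSV)
def seg(lo,hi):
    m=cv2.inRange(hsv,lo,hi);n,l,s,c=cv2.connectedComponentsWithStats(m)
    for i in range(1,n):
        if s[i,4]>20: print(s[i],c[i].round(2),ray(C,c[i],0.02).round(4))
for nm,lo,hi in(("red",(0,150,80),(8,255,255)),("yel",(25,150,80),(35,255,255)),("blue",(95,150,60),(125,255,255))):
    print(nm);seg(lo,hi)
E
```

```text
red
[364  71  11  10  88] [369.35  75.55] [ 0.9691 -0.1633  0.02  ]
[164 120  17   3  34] [171.91 120.91] [0.8096 0.4559 0.02  ]
[285 203  24  23 433] [296.69 214.17] [0.5205 0.0593 0.02  ]
yel
[391  71  11  11  94] [396.11  76.01] [ 0.9688 -0.2488  0.02  ]
[380  94  18   7  59] [387.58  97.88] [ 0.8942 -0.2201  0.02  ]
[ 192  170   53   55 1977] [218.01 197.2 ] [0.5693 0.2983 0.02  ]
blue
[  571    61    69   339 16277] [614.64 240.71] [ 0.4516 -0.8944  0.02  ]
[445  72  10  10  83] [449.71  76.46] [ 0.9699 -0.4204  0.02  ]
[390 127  10  10  67] [394.24 131.7 ] [ 0.7828 -0.2389  0.02  ]
[  0 179   9  69 294] [  2.49 207.16] [0.5307 0.952  0.02  ]
[279 182  37  19 177] [298.21 190.59] [0.5926 0.0562 0.02  ]
[402 185  19  19 269] [411.27 194.02] [ 0.5862 -0.2866  0.02  ]
[439 187  14  14 161] [445.66 193.36] [ 0.5896 -0.3912  0.02  ]
[374 191  14  14 159] [380.47 197.33] [ 0.5749 -0.193   0.02  ]
```

View pics/c1.png

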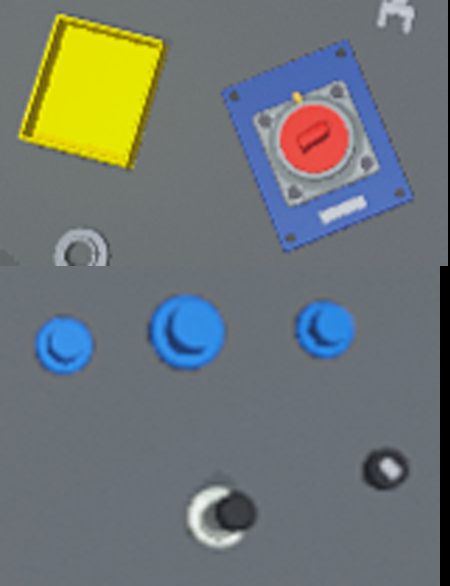

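Run:
```python
from h import *
C=cam("top"); f=lambda u,v,z:print((ray(C,(u,v),z)*1000).round(1))
f(218.4,197.1,.033); f(298.3,217.0,.01); f(297.1,214.3,.059); f(411.75,194.5,.006); f(419.25,240.75,.014); f(365+235/4,178+(511-266)/4,.068)
g=lambda a,b,z:ray(C,(185+a/2.8,165+b/2.8),z)
for p in [((57,15),(165,40),.035),((20,137),(132,168),.035),((222,92),(287,250),.01),((348,42),(412,198),.01),((300,144),(328,125),.091)]:
  d=g(*p[0],p[2])-g(*p[1],p[2]);print(np.degrees(np.arctan2(d[1],d[0])),np.hypot(*d[:2]))
s=bot.state();print(yaw(s),s["eef_pos"])
```

```text
[567.4 293.8  33. ]
[513.2  54.8  10. ]
[515.1  56.   59. ]
[ 587.3 -291.4    6. ]
[ 445.7 -308.2   14. ]
[ 446.6 -307.3   68. ]
77.47271012632906 0.12064190256672552
75.35669737327208 0.12434358388079575
23.838005371840282 0.185385719005924
22.731730768743684 0.1843546526006314
125.22898411593951 0.03405386904446284
71.79262047900453 [0.17160638 0.52199988 0.23058079]
```

Call:
arm_command --moves '[{"x": 30,"y": -40,"az": -7},{"x": 60,"y": -80,"az": -14},{"x": 90,"y": -120,"az": -21},{"x": 120,"y": -160,"az": -28},{"x": 150,"y": -200,"az": -36}]' --hand 60

```text
invalid input at $.moves[0]: expected keys x, y, z, ax, ay, az
```

Call:
arm_command --moves '[{"x": 30,"y": -40},{"x": 60,"y": -80},{"x": 90,"y": -120},{"x": 120,"y": -160},{"x": 150,"y": -200,"z": -10}]'

```text
invalid input at $.moves[0]: expected keys x, y, z, ax, ay, az
```

Call:
arm_command --moves '[{"x": 22,"y": -33,"z": -10},{"x": 43,"y": -66,"z": -20},{"x": 43,"y": -66,"z": -20},{"x": 43,"y": -66,"z": -20},{"x": 43,"y": -66,"z": -20}]'

```text
invalid input at $.moves[0]: expected keys x, y, z, ax, ay, az
```

Run:
```python
from h import *
s=bot.state(); im=bot.snapshot("wrist"); cv2.imwrite("pics/w1.png",im[:,:,::-1]); print(s["eef_pos"],yaw(s),s["t"],s["grip_width"])
C=cam("wrist",s)
m=cv2.inRange(cv2.cvtColor(im,cv2.COLOR_RGB2HSV),(0,150,60),(8,255,255));ys,xs=np.nonzero(m);print(xs.mean(),ys.mean())
print(proj(C,[[.515,.056,.091],[.515,.056,.059]]))
```

```text
[0.17160638 0.52199988 0.23058079] 71.79262047900453 0.1 0.996988707829125
nan nan
[[ 91.64510873 501.27311828]
 [107.39822308 474.42411054]]<stdin>:4: RuntimeWarning: Mean of empty slice.
  ret = ret.dtype.type(ret / rcount)
```

View pics/w1.png

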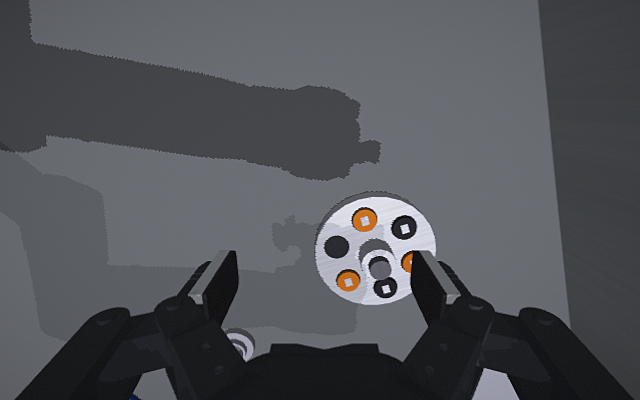

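All six keys are needed, so the arm hasn't moved. This picture shows only the bench by the start pose (4 pictures viewed so far).

Call:
arm_command --moves '[{"x": 30,"y": -40,"z": 0,"ax": 0,"ay": 0,"az": -7},{"x": 60,"y": -80,"z": 0,"ax": 0,"ay": 0,"az": -14},{"x": 90,"y": -120,"z": 0,"ax": 0,"ay": 0,"az": -21},{"x": 120,"y": -160,"z": 0,"ax": 0,"ay": 0,"az": -28},{"x": 150,"y": -200,"z": 0,"ax": 0,"ay": 0,"az": -36}]' --hand 60

```text
t: 0.65
eef_pos: [0.3225, 0.3208, 0.2312]
ee_rot: [0.0, 0.952, 0.305, 0.0]
wrist_force: [0.6, 0.3, 0.3]
grip_width: 0.705
```

Call:
arm_command --moves '[{"x": 30,"y": -40,"z": 0,"ax": 0,"ay": 0,"az": 0},{"x": 60,"y": -80,"z": 0,"ax": 0,"ay": 0,"az": 0},{"x": 90,"y": -120,"z": 0,"ax": 0,"ay": 0,"az": 0},{"x": 120,"y": -160,"z": 0,"ax": 0,"ay": 0,"az": 0},{"x": 150,"y": -200,"z": -10,"ax": 0,"ay": 0,"az": 0}]'

```text
t: 1.15
eef_pos: [0.473, 0.1214, 0.2224]
ee_rot: [0.0, 0.952, 0.307, 0.001]
wrist_force: [0.8, 1.1, 0.2]
grip_width: 0.7
```

Call:
arm_command --moves '[{"x": 22,"y": -33,"z": -10,"ax": 0,"ay": 0,"az": 0},{"x": 43,"y": -66,"z": -20,"ax": 0,"ay": 0,"az": 0},{"x": 43,"y": -66,"z": -20,"ax": 0,"ay": 0,"az": 0},{"x": 43,"y": -66,"z": -20,"ax": 0,"ay": 0,"az": 0},{"x": 43,"y": -66,"z": -20,"ax": 0,"ay": 0,"az": 0}]'

```text
t: 1.65
eef_pos: [0.5136, 0.058, 0.2015]
ee_rot: [-0.0, 0.951, 0.308, -0.0]
wrist_force: [-0.0, 0.4, -0.2]
grip_width: 0.702
```

Run:
```python
from h import *
s=bot.state(); im=bot.snapshot("wrist"); cv2.imwrite("pics/w2.png",im[:,:,::-1]); print(s["eef_pos"],yaw(s),s["t"],s["grip_width"],q2R(s["ee_rot"])[:,2])
C=cam("wrist",s)
m=cv2.inRange(cv2.cvtColor(im,cv2.COLOR_RGB2HSV),(0,150,60),(8,255,255));ys,xs=np.nonzero(m);print(xs.mean(),ys.mean())
print(proj(C,[[.515,.056,.091],[.515,.056,.059]]))
```

```text
[0.51355369 0.05800256 0.201505  ] 35.838615071286796 1.65 0.7019566409850863 [-7.90220111e-04  3.93914740e-04 -9.99999610e-01]
325.1717068170169 185.08200922603794
[[324.39179622 196.373499  ]
 [324.36513045 186.81113077]]
```

View pics/w2.png

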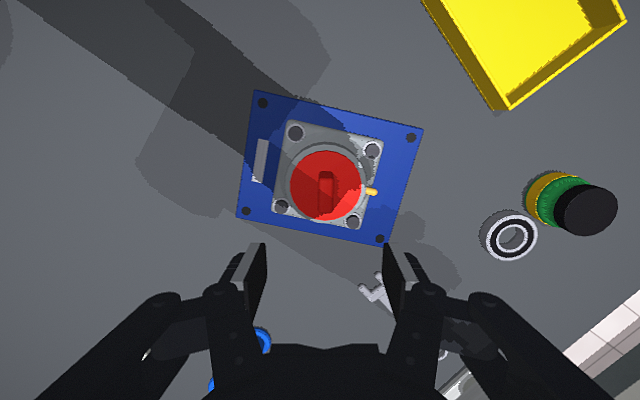

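Flange centre is at (325,185), within 2 px of the prediction. The tab is upright in the image, so the jaws are aligned with it. Descending to grip.

Call:
arm_command --moves '[{"x": 0,"y": 0,"z": -40,"ax": 0,"ay": 0,"az": 0},{"x": 0,"y": 0,"z": -80,"ax": 0,"ay": 0,"az": 0},{"x": 0,"y": 0,"z": -115,"ax": 0,"ay": 0,"az": 0},{"x": 0,"y": 0,"z": -137,"ax": 0,"ay": 0,"az": 0},{"x": 0,"y": 0,"z": -137,"ax": 0,"ay": 0,"az": 0}]' --hand 45

```text
t: 2.2
eef_pos: [0.5112, 0.0586, 0.0621]
ee_rot: [-0.001, 0.951, 0.308, -0.003]
wrist_force: [-0.3, -0.3, -0.7]
grip_width: 0.532
```

Call:
arm_command --moves '[{"x": 0,"y": 0,"z": 0,"ax": 0,"ay": 0,"az": 0},{"x": 0,"y": 0,"z": 0,"ax": 0,"ay": 0,"az": 0},{"x": 0,"y": 0,"z": 0,"ax": 0,"ay": 0,"az": 0},{"x": 0,"y": 0,"z": 0,"ax": 0,"ay": 0,"az": 0},{"x": 0,"y": 0,"z": 0,"ax": 0,"ay": 0,"az": 0}]' --hand 0 --grip_force 30

```text
t: 2.7
eef_pos: [0.5158, 0.0576, 0.0663]
ee_rot: [0.0, 0.952, 0.307, 0.002]
wrist_force: [-0.6, 1.8, 6.8]
grip_width: 0.162
```

Call:
arm_command --moves '[{"x": 0,"y": 0,"z": 10,"ax": 0,"ay": 0,"az": 0},{"x": 0,"y": 0,"z": 30,"ax": 0,"ay": 0,"az": 0},{"x": 0,"y": 0,"z": 60,"ax": 0,"ay": 0,"az": 0},{"x": 0,"y": 0,"z": 80,"ax": 0,"ay": 0,"az": 0},{"x": 0,"y": 0,"z": 80,"ax": 0,"ay": 0,"az": 0}]'

```text
t: 3.2
eef_pos: [0.5167, 0.0571, 0.1482]
ee_rot: [0.001, 0.952, 0.307, 0.003]
wrist_force: [0.2, 0.1, 0.2]
grip_width: 0.158
```

Run:
```python
from h import *
s=bot.state(); im=bot.snapshot("wrist"); cv2.imwrite("pics/w3.png",im[:,:,::-1]); print(s["eef_pos"],yaw(s),s["t"],s["grip_width"],s["wrist_force"])
```

```text
[0.51669656 0.05709433 0.14822861] 35.78791898814053 3.2 0.15837913835175008 [0.19780492 0.06410693 0.20398054]
```

View pics/w3.png

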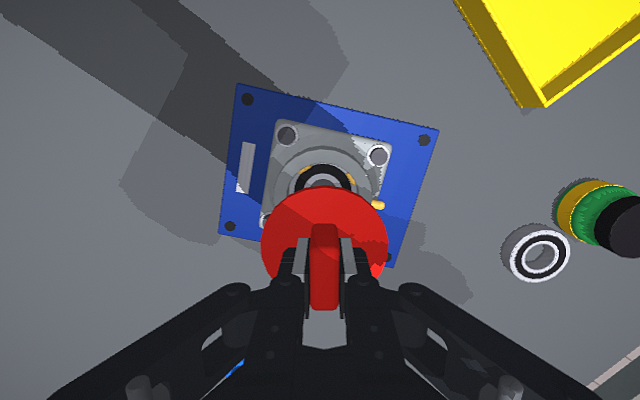

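Plug held by its tab and clear of the bearing. Carrying it to the tray.

Call:
arm_command --moves '[{"x": 8,"y": 40,"z": 0,"ax": 0,"ay": 0,"az": 0},{"x": 17,"y": 85,"z": 0,"ax": 0,"ay": 0,"az": 0},{"x": 27,"y": 130,"z": 0,"ax": 0,"ay": 0,"az": 0},{"x": 37,"y": 175,"z": 0,"ax": 0,"ay": 0,"az": 0},{"x": 45,"y": 212,"z": 0,"ax": 0,"ay": 0,"az": 0}]'

```text
t: 3.75
eef_pos: [0.5588, 0.2713, 0.1433]
ee_rot: [-0.0, 0.951, 0.308, -0.001]
wrist_force: [0.7, 0.1, 0.2]
grip_width: 0.157
```

Call:
arm_command --moves '[{"x": 6,"y": 25,"z": -15,"ax": 0,"ay": 0,"az": 0},{"x": 6,"y": 25,"z": -45,"ax": 0,"ay": 0,"az": 0},{"x": 6,"y": 25,"z": -80,"ax": 0,"ay": 0,"az": 0},{"x": 6,"y": 25,"z": -105,"ax": 0,"ay": 0,"az": 0},{"x": 6,"y": 25,"z": -110,"ax": 0,"ay": 0,"az": 0}]'

```text
t: 4.25
eef_pos: [0.5616, 0.2929, 0.0299]
ee_rot: [0.0, 0.952, 0.307, -0.004]
wrist_force: [-0.4, -0.2, -0.3]
grip_width: 0.157
```

Call:
arm_command --moves '[{"x": 0,"y": 0,"z": -3,"ax": 0,"ay": 0,"az": 0},{"x": 0,"y": 0,"z": -3,"ax": 0,"ay": 0,"az": 0},{"x": 0,"y": 0,"z": -3,"ax": 0,"ay": 0,"az": 0},{"x": 0,"y": 0,"z": -3,"ax": 0,"ay": 0,"az": 0},{"x": 0,"y": 0,"z": -3,"ax": 0,"ay": 0,"az": 0}]' --hand 35

```text
t: 4.75
eef_pos: [0.566, 0.2945, 0.0326]
ee_rot: [-0.0, 0.952, 0.307, 0.001]
wrist_force: [-0.0, -0.5, 0.0]
grip_width: 0.409
```

Call:
arm_command --moves '[{"x": 0,"y": 0,"z": 30,"ax": 0,"ay": 0,"az": 0},{"x": 0,"y": 0,"z": 70,"ax": 0,"ay": 0,"az": 0},{"x": 0,"y": 0,"z": 115,"ax": 0,"ay": 0,"az": 0},{"x": 0,"y": 0,"z": 160,"ax": 0,"ay": 0,"az": 0},{"x": -10,"y": -35,"z": 170,"ax": 0,"ay": 0,"az": 0}]' --hand 70

```text
t: 5.25
eef_pos: [0.5595, 0.2629, 0.2083]
ee_rot: [-0.001, 0.951, 0.309, 0.006]
wrist_force: [1.5, 0.2, -0.0]
grip_width: 0.818
```

Call:
arm_command --moves '[{"x": -9,"y": -45,"z": 0,"ax": 0,"ay": 0,"az": 0},{"x": -18,"y": -90,"z": 0,"ax": 0,"ay": 0,"az": 0},{"x": -27,"y": -135,"z": 0,"ax": 0,"ay": 0,"az": 0},{"x": -36,"y": -180,"z": 0,"ax": 0,"ay": 0,"az": 0},{"x": -40,"y": -202,"z": 0,"ax": 0,"ay": 0,"az": 0}]'

```text
t: 5.75
eef_pos: [0.5143, 0.0543, 0.2021]
ee_rot: [0.001, 0.952, 0.306, 0.0]
wrist_force: [-0.2, -0.2, -0.4]
grip_width: 0.822
```

Call:
arm_command --moves '[{"x": 0,"y": 0,"z": 0,"ax": 0,"ay": 0,"az": 0},{"x": 0,"y": 0,"z": 0,"ax": 0,"ay": 0,"az": 0},{"x": 0,"y": 0,"z": 0,"ax": 0,"ay": 0,"az": 0},{"x": 0,"y": 0,"z": 0,"ax": 0,"ay": 0,"az": 0},{"x": 0,"y": 0,"z": 0,"ax": 0,"ay": 0,"az": 0}]'

```text
t: 6.25
eef_pos: [0.5154, 0.0583, 0.2014]
ee_rot: [-0.0, 0.951, 0.308, -0.0]
wrist_force: [0.2, 0.1, -0.9]
grip_width: 0.819
```

Run:
```python
from h import *
s=bot.state(); im=bot.snapshot("wrist"); im=np.ascontiguousarray(im[:,:,::-1]); cv2.imwrite("pics/w4.png",im); print(s["eef_pos"],yaw(s),s["t"])
C=cam("wrist",s); u=proj(C,[[.5145,.0565,.054]])[0]; print(u)
x0,y0=int(u[0])-65,int(u[1])-60
o=cv2.resize(im[y0:y0+120,x0:x0+130],None,fx=5,fy=5,interpolation=cv2.INTER_CUBIC)
for k in range(1,13): cv2.line(o,(k*50,0),(k*50,6),(255,255,255),1);cv2.line(o,(0,k*50),(6,k*50),(255,255,255),1)
t=np.linspace(0,6.283,60)
for r,z in((.042,.054),(.0305,.054)):
  p=proj(C,np.c_[.5145+r*np.cos(t),.0565+r*np.sin(t),t*0+z]); p=((p-[x0,y0]+.5)*5).astype(int); cv2.polylines(o,[p],1,(0,255,0),1)
cv2.imwrite("pics/w4c.png",o);print(x0,y0)
top=bot.snapshot("top");cv2.imwrite("pics/top1.png",top[:,:,::-1])
m=cv2.inRange(cv2.cvtColor(top,cv2.COLOR_RGB2HSV),(0,150,80),(8,255,255));n,l,st,c=cv2.connectedComponentsWithStats(m)
for i in range(1,n):
  if st[i,4]>60: print(st[i],ray(cam("top"),c[i],.025))
```

```text
[0.51536227 0.0582518  0.20137218] 35.8912234763624 6.25
[322.60262689 183.95521864]
257 123
[364  71  11  10  87] [ 0.96665133 -0.16278602  0.025     ]
[209 189  23  22 403] [0.56131841 0.2906496  0.025     ]
```

View pics/w4c.png

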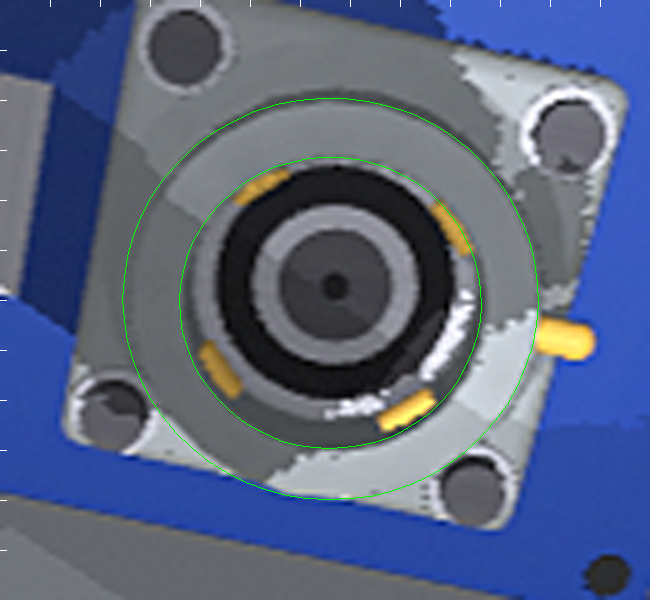

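Crop shows the empty mouth with four catches at about (262,185), (452,228), (408,410) and (220,370), and bolts at (183,45), (568,137), (473,490) and (112,410). The predicted circle is close; I'll refine from the bolts and catches.

Run:
```python
from h import *
s=bot.state(); s["eef_pos"]=np.array([0.51536227,0.0582518,0.20137218]); C=cam("wrist",s)
f=lambda a,b,z:ray(C,(257+a/5-.5,123+b/5-.5),z)
B=[f(*p,.0325) for p in((183,45),(568,137),(473,490),(112,410))];print(np.mean(B,0),[np.hypot(*(B[i]-B[i-1])[:2]).round(4) for i in range(4)])
print(np.mean([f(*p,.045) for p in((262,185),(452,228),(408,410),(220,370))],0))
print(cam("wrist",s)[3])
# covers from the top picture, and pusher
```

```text
[0.51452809 0.05759789 0.0325    ] [np.float64(0.0816), np.float64(0.0824), np.float64(0.0817), np.float64(0.083)]
[0.5158013  0.05637423 0.045     ]
[0.47002931 0.12060844 0.34499198]
```

Call:
arm_command --moves '[{"x": 9,"y": -42,"z": 5,"ax": 0,"ay": 0,"az": 0},{"x": 18,"y": -84,"z": 5,"ax": 0,"ay": 0,"az": 0},{"x": 27,"y": -126,"z": 5,"ax": 0,"ay": 0,"az": 0},{"x": 36,"y": -168,"z": 5,"ax": 0,"ay": 0,"az": 0},{"x": 45,"y": -210,"z": 5,"ax": 0,"ay": 0,"az": 0}]'

```text
t: 6.85
eef_pos: [0.5606, -0.1541, 0.2065]
ee_rot: [0.0, 0.952, 0.308, 0.0]
wrist_force: [0.4, -0.4, 0.5]
grip_width: 0.815
```

Call:
arm_command --moves '[{"x": 9,"y": -42,"z": -15,"ax": 0,"ay": 0,"az": 0},{"x": 18,"y": -84,"z": -30,"ax": 0,"ay": 0,"az": 0},{"x": 27,"y": -138,"z": -45,"ax": 0,"ay": 0,"az": 0},{"x": 27,"y": -138,"z": -55,"ax": 0,"ay": 0,"az": 0},{"x": 27,"y": -138,"z": -55,"ax": 0,"ay": 0,"az": 0}]'

```text
t: 7.35
eef_pos: [0.586, -0.2913, 0.1488]
ee_rot: [-0.002, 0.952, 0.306, -0.001]
wrist_force: [0.2, 0.5, -0.6]
grip_width: 0.821
```

Call:
arm_command --moves '[{"x": 0,"y": 0,"z": 0,"ax": 0,"ay": 0,"az": 0},{"x": 0,"y": 0,"z": 0,"ax": 0,"ay": 0,"az": 0},{"x": 0,"y": 0,"z": 0,"ax": 0,"ay": 0,"az": 0},{"x": 0,"y": 0,"z": 0,"ax": 0,"ay": 0,"az": 0},{"x": 0,"y": 0,"z": 0,"ax": 0,"ay": 0,"az": 0}]'

```text
t: 7.85
eef_pos: [0.5876, -0.2902, 0.1521]
ee_rot: [0.0, 0.951, 0.308, 0.0]
wrist_force: [0.2, -0.1, 0.1]
grip_width: 0.823
```

Run:
```python
from h import *
s=bot.state(); im=bot.snapshot("wrist"); im=np.ascontiguousarray(im[:,:,::-1]); print(s["eef_pos"],yaw(s),s["t"])
C=cam("wrist",s); t=np.linspace(0,6.283,60)
for r,z in((.026,.0),(.018,.037),(.029,.006)):
  p=proj(C,np.c_[.5873+r*np.cos(t),-.2914+r*np.sin(t),t*0+z]); cv2.polylines(im,[(p).astype(int)],1,(0,255,0),1)
cv2.imwrite("pics/w5.png",im)
```

```text
[ 0.58759444 -0.29018101  0.15214305] 35.84554439232756 7.85
```

View pics/w5.png

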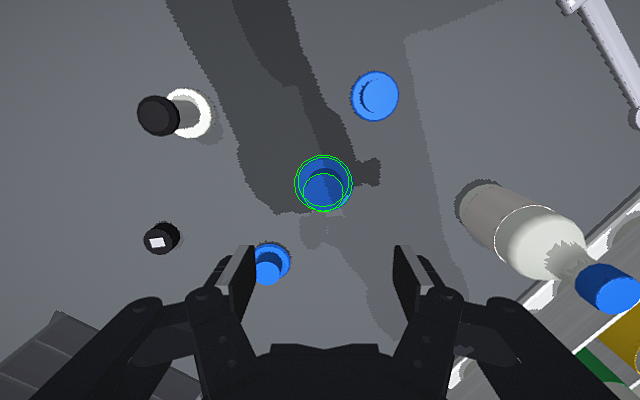

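Viewed 8 so far. The target cover is at (323,184), shaded by the arm, with the pusher at (175,113). I'll check its size and centre numerically.

Run:
```python
from h import *
s=bot.state(); im=bot.snapshot("wrist"); C=cam("wrist",s)
h=cv2.cvtColor(im,cv2.COLOR_RGB2HSV); m=cv2.inRange(h,(95,140,40),(125,255,255))
n,l,st,c=cv2.connectedComponentsWithStats(m)
for i in range(1,n):
  if st[i,4]>200: 
    e=cv2.fitEllipse(np.argwhere(l==i)[:,::-1][cv2.convexHull(np.argwhere(l==i).astype(np.int32),returnPoints=False)[:,0]].astype(np.float32))
    print(st[i],c[i].round(1),e,ray(C,e[0],.006))
t=np.linspace(0,6.283,60)
# silhouette prediction
P=np.vstack([np.c_[.5873+r*np.cos(t),-.2914+r*np.sin(t),t*0+z] for r,z in((.026,.0),(.018,.037),(.029,.004),(.029,.008))])
u=proj(C,P);print(u.min(0),u.max(0))
```

```text
[ 350   71   49   51 1937] [374.4  95.9] ((374.3916015625, 95.89469146728516), (47.76079559326172, 51.29022979736328), 24.94304656982422) [ 0.57625381 -0.19575301  0.006     ]
[ 296  156   58   56 2526] [324.7 183.4] ((324.6019592285156, 183.43919372558594), (55.81235122680664, 57.3870964050293), 88.31332397460938) [ 0.58783292 -0.29023672  0.006     ]
[ 254  244   37   42 1201] [270.8 263.2] ((268.938232421875, 263.7164001464844), (39.57577896118164, 42.93852233886719), 49.255645751953125) [ 0.59158335 -0.39992015  0.006     ]
[ 576  263   64   51 2366] [608.  288.2] ((608.0086669921875, 288.17913818359375), (46.68960189819336, 65.59306335449219), 108.79961395263672) [ 0.91618507 -0.20323303  0.006     ]
[294.52115614 155.08078488] [352.46518003 211.74208813]
```

Silhouette confirms the 58 mm cover, and the TCP is within 1 mm of its centre. Descending to grip the hub.

Call:
arm_command --moves '[{"x": 0,"y": 0,"z": -40,"ax": 0,"ay": 0,"az": 0},{"x": 0,"y": 0,"z": -80,"ax": 0,"ay": 0,"az": 0},{"x": 0,"y": 0,"z": -110,"ax": 0,"ay": 0,"az": 0},{"x": 0,"y": 0,"z": -128,"ax": 0,"ay": 0,"az": 0},{"x": 0,"y": 0,"z": -138,"ax": 0,"ay": 0,"az": 0}]' --hand 60

```text
t: 8.45
eef_pos: [0.586, -0.29, 0.0113]
ee_rot: [-0.001, 0.952, 0.307, -0.001]
wrist_force: [0.1, -0.1, -1.1]
grip_width: 0.703
```

Call:
arm_command --moves '[{"x": 0,"y": 0,"z": 0,"ax": 0,"ay": 0,"az": 0},{"x": 0,"y": 0,"z": 0,"ax": 0,"ay": 0,"az": 0},{"x": 0,"y": 0,"z": 0,"ax": 0,"ay": 0,"az": 0},{"x": 0,"y": 0,"z": 0,"ax": 0,"ay": 0,"az": 0},{"x": 0,"y": 0,"z": 0,"ax": 0,"ay": 0,"az": 0}]' --hand 20 --grip_force 30

```text
t: 8.95
eef_pos: [0.5877, -0.291, 0.0143]
ee_rot: [0.001, 0.952, 0.307, 0.0]
wrist_force: [0.4, 0.4, -0.5]
grip_width: 0.408
```

Call:
arm_command --moves '[{"x": 0,"y": 0,"z": 10,"ax": 0,"ay": 0,"az": 0},{"x": 0,"y": 0,"z": 30,"ax": 0,"ay": 0,"az": 0},{"x": 0,"y": 0,"z": 70,"ax": 0,"ay": 0,"az": 0},{"x": 0,"y": 0,"z": 110,"ax": 0,"ay": 0,"az": 0},{"x": 0,"y": 0,"z": 120,"ax": 0,"ay": 0,"az": 0}]'

```text
t: 9.45
eef_pos: [0.59, -0.2924, 0.1398]
ee_rot: [0.003, 0.952, 0.307, 0.003]
wrist_force: [1.1, -0.2, -0.9]
grip_width: 0.407
```

Run:
```python
from h import *
s=bot.state(); im=bot.snapshot("wrist"); im=np.ascontiguousarray(im[:,:,::-1]); print(s["eef_pos"],yaw(s),s["t"],s["grip_width"],s["wrist_force"])
cv2.imwrite("pics/w6.png",im[100:400,120:520])
```

```text
[ 0.59002481 -0.29242588  0.13975281] 35.79820250912314 9.45 0.40688006350835726 [ 1.05826009 -0.19614267 -0.85570477]
```

View pics/w6.png

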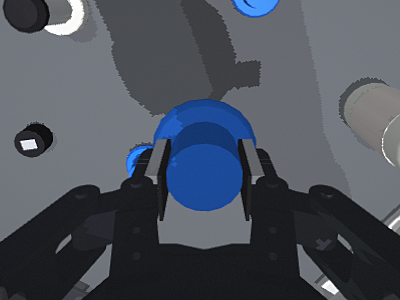

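Run:
```python
from h import *
s=bot.state(); im=bot.snapshot("wrist"); C=cam("wrist",s); print(s["eef_pos"])
h=cv2.cvtColor(im,cv2.COLOR_RGB2HSV); m=cv2.inRange(h,(95,140,40),(125,255,255))
sub=m[180:330,262:390]; n,l,st,c=cv2.connectedComponentsWithStats(sub); i=1+st[1:,4].argmax(); print(st[i]+[262,180,0,0,0])
Rt=q2R(s["ee_rot"]);t=np.linspace(0,6.283,90)
for dy in(-4,-2,0,2,4):
  o=s["eef_pos"]+Rt[:,1]*dy/1000-[0,0,.0143]
  f=lambda r,z:proj(C,np.c_[o[0]+r*np.cos(t),o[1]+r*np.sin(t),o[2]+z+0*t])
  a=np.vstack([f(.029,.004),f(.029,.008)]);b=f(.018,.037);print(dy,a.min(0),a.max(0),b.min(0),b.max(0))
```

```text
[ 0.5898873  -0.29235028  0.13935995]
[ 262  199  114  112 7948]
-4 [272.12567279 189.00090651] [376.82816936 286.15549888] [285.76339954 233.88558322] [363.79247423 302.39501182]
-2 [272.3155486  192.56468792] [376.64116788 289.10788202] [285.93146134 238.00297482] [363.62611953 305.92097691]
0 [272.50394531 196.10192825] [376.45563208 292.04057798] [286.09797039 242.08373577] [363.46130575 309.41849043]
2 [272.69088134 199.61295139] [376.27154361 294.95379903] [286.26294956 246.12839628] [363.29801014 312.88792226]
4 [272.8763748  203.09807566] [376.08888444 297.84775417] [286.42642127 250.13747564] [363.13621043 316.32963548]
```

Call:
arm_command --moves '[{"x": -7,"y": 33,"z": 0,"ax": 0,"ay": 0,"az": 0},{"x": -15,"y": 71,"z": 0,"ax": 0,"ay": 0,"az": 0},{"x": -23,"y": 109,"z": 0,"ax": 0,"ay": 0,"az": 0},{"x": -31,"y": 147,"z": 0,"ax": 0,"ay": 0,"az": 0},{"x": -39,"y": 185,"z": 0,"ax": 0,"ay": 0,"az": 0}]'

```text
t: 10.05
eef_pos: [0.5464, -0.1039, 0.1317]
ee_rot: [-0.001, 0.952, 0.307, -0.001]
wrist_force: [0.0, -0.3, -1.6]
grip_width: 0.408
```

Call:
arm_command --moves '[{"x": -8,"y": 38,"z": 0,"ax": 0,"ay": 0,"az": 0},{"x": -16,"y": 76,"z": 0,"ax": 0,"ay": 0,"az": 0},{"x": -24,"y": 114,"z": 0,"ax": 0,"ay": 0,"az": 0},{"x": -30,"y": 145,"z": 0,"ax": 0,"ay": 0,"az": 0},{"x": -34.5,"y": 163.5,"z": -10,"ax": 0,"ay": 0,"az": 0}]'

```text
t: 10.55
eef_pos: [0.5126, 0.06, 0.1228]
ee_rot: [-0.0, 0.951, 0.308, -0.0]
wrist_force: [0.3, 0.2, -1.1]
grip_width: 0.409
```

Call:
arm_command --moves '[{"x": 0,"y": 0,"z": -15,"ax": 0,"ay": 0,"az": 0},{"x": 0,"y": 0,"z": -30,"ax": 0,"ay": 0,"az": 0},{"x": 0,"y": 0,"z": -40,"ax": 0,"ay": 0,"az": 0},{"x": 0,"y": 0,"z": -40,"ax": 0,"ay": 0,"az": 0},{"x": 0,"y": 0,"z": -40,"ax": 0,"ay": 0,"az": 0}]'

```text
t: 11.05
eef_pos: [0.5133, 0.0576, 0.083]
ee_rot: [-0.0, 0.952, 0.307, -0.001]
wrist_force: [0.2, 0.1, -0.6]
grip_width: 0.407
```

Call:
arm_command --moves '[{"x": 0,"y": 0,"z": 0,"ax": 0,"ay": 0,"az": 0},{"x": 0,"y": 0,"z": 0,"ax": 0,"ay": 0,"az": 0},{"x": 0,"y": 0,"z": 0,"ax": 0,"ay": 0,"az": 0},{"x": 0,"y": 0,"z": 0,"ax": 0,"ay": 0,"az": 0},{"x": 0,"y": 0,"z": 0,"ax": 0,"ay": 0,"az": 0}]'

```text
t: 11.55
eef_pos: [0.5139, 0.0577, 0.0837]
ee_rot: [0.0, 0.952, 0.307, 0.0]
wrist_force: [-0.5, 0.3, 0.0]
grip_width: 0.412
```

Run:
```python
from h import *
s=bot.state(); im=bot.snapshot("wrist"); im=np.ascontiguousarray(im[:,:,::-1]); print(s["eef_pos"],yaw(s),s["t"],s["grip_width"],s["wrist_force"])
C=cam("wrist",s); Rt=q2R(s["ee_rot"]);t=np.linspace(0,6.283,90); o=s["eef_pos"]+Rt[:,1]*.0014-[0,0,.0143]; print(o)
for cx,cy,z,r,col in((.515,.057,.054,.042,(0,255,0)),(.515,.057,.054,.0305,(0,255,0)),(o[0],o[1],o[2]+.006,.029,(0,255,255))):
  cv2.polylines(im,[proj(C,np.c_[cx+r*np.cos(t),cy+r*np.sin(t),z+0*t]).round().astype(int)],1,col,1)
cv2.imwrite("pics/w7.png",cv2.resize(im[100:350,200:450],None,fx=2.4,fy=2.4))
```

```text
[0.51390677 0.05772591 0.08367615] 35.7883939461278 11.55 0.4123422172086892 [-0.48575134  0.25856807  0.01128269]
[0.51472548 0.05659025 0.06937647]
```

View pics/w7.png

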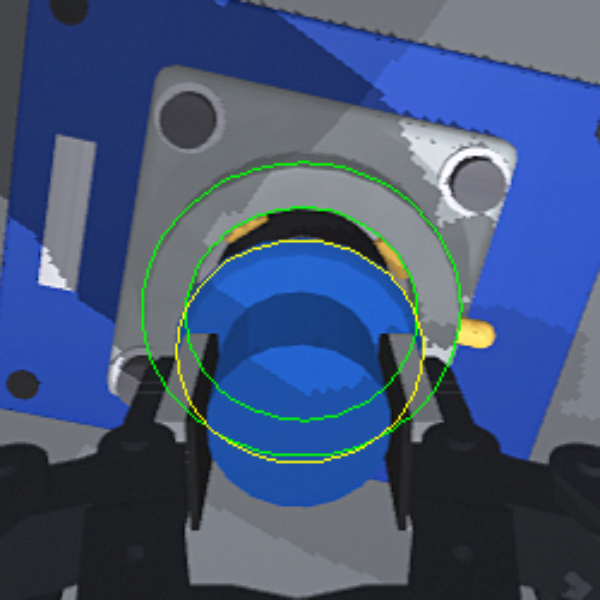

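View 10: the cover hangs centred over the mouth, with the predicted circles matching the recess and the cover to about 1 mm. Lowering slowly onto the catches.

Call:
arm_command --moves '[{"x": 0,"y": 0,"z": -6,"ax": 0,"ay": 0,"az": 0},{"x": 0,"y": 0,"z": -12,"ax": 0,"ay": 0,"az": 0},{"x": 0,"y": 0,"z": -17,"ax": 0,"ay": 0,"az": 0},{"x": 0,"y": 0,"z": -20,"ax": 0,"ay": 0,"az": 0},{"x": 0,"y": 0,"z": -22,"ax": 0,"ay": 0,"az": 0}]'

```text
t: 12.1
eef_pos: [0.5143, 0.0576, 0.0613]
ee_rot: [0.0, 0.952, 0.307, 0.0]
wrist_force: [2.1, -0.9, 2.4]
grip_width: 0.406
```

Call:
arm_command --moves '[{"x": 0,"y": 0,"z": 0,"ax": 0,"ay": 0,"az": 0},{"x": 0,"y": 0,"z": -0.5,"ax": 0,"ay": 0,"az": 0},{"x": 0,"y": 0,"z": -1,"ax": 0,"ay": 0,"az": 0},{"x": 0,"y": 0,"z": -1,"ax": 0,"ay": 0,"az": 0},{"x": 0,"y": 0,"z": -1,"ax": 0,"ay": 0,"az": 0}]'

```text
t: 12.6
eef_pos: [0.5144, 0.0577, 0.0609]
ee_rot: [0.0, 0.952, 0.307, 0.001]
wrist_force: [1.5, -0.0, 2.0]
grip_width: 0.413
```

Call:
arm_command --moves '[{"x": 0,"y": 0,"z": 0,"ax": 0,"ay": 0,"az": 0},{"x": 0,"y": 0,"z": 0,"ax": 0,"ay": 0,"az": 0},{"x": 0,"y": 0,"z": 0,"ax": 0,"ay": 0,"az": 0},{"x": 0,"y": 0,"z": 0,"ax": 0,"ay": 0,"az": 0},{"x": 0,"y": 0,"z": 0,"ax": 0,"ay": 0,"az": 0}]' --hand 65

```text
t: 13.1
eef_pos: [0.5135, 0.0578, 0.0603]
ee_rot: [-0.0, 0.952, 0.307, -0.0]
wrist_force: [0.7, 0.6, 0.3]
grip_width: 0.764
```

Call:
arm_command --moves '[{"x": 0,"y": 0,"z": 20,"ax": 0,"ay": 0,"az": 0},{"x": 0,"y": 0,"z": 50,"ax": 0,"ay": 0,"az": 0},{"x": 0,"y": 0,"z": 90,"ax": 0,"ay": 0,"az": 0},{"x": 0,"y": 0,"z": 125,"ax": 0,"ay": 0,"az": 0},{"x": 0,"y": 0,"z": 140,"ax": 0,"ay": 0,"az": 0}]'

```text
t: 13.6
eef_pos: [0.5154, 0.0578, 0.204]
ee_rot: [0.001, 0.952, 0.307, 0.002]
wrist_force: [0.0, 0.5, 0.8]
grip_width: 0.764
```

Call:
arm_command --moves '[{"x": 0,"y": 0,"z": 0,"ax": 0,"ay": 0,"az": 0},{"x": 0,"y": 0,"z": 0,"ax": 0,"ay": 0,"az": 0},{"x": 0,"y": 0,"z": 0,"ax": 0,"ay": 0,"az": 0},{"x": 0,"y": 0,"z": 0,"ax": 0,"ay": 0,"az": 0},{"x": 0,"y": 0,"z": 0,"ax": 0,"ay": 0,"az": 0}]'

```text
t: 14.1
eef_pos: [0.5131, 0.0578, 0.1994]
ee_rot: [-0.0, 0.952, 0.307, -0.001]
wrist_force: [0.1, 0.9, 0.0]
grip_width: 0.762
```

Run:
```python
from h import *
s=bot.state(); im=bot.snapshot("wrist"); im=np.ascontiguousarray(im[:,:,::-1]); print(s["eef_pos"],yaw(s),s["t"],s["grip_width"],s["wrist_force"])
C=cam("wrist",s); t=np.linspace(0,6.283,90)
for r,z in((.018,.082),(.0265,.056)):
  cv2.polylines(im,[(proj(C,np.c_[.515+r*np.cos(t),.057+r*np.sin(t),z+0*t])*16).round().astype(int)],1,(0,255,255),1,cv2.LINE_AA,4)
u=proj(C,[[.515,.057,.06]])[0].astype(int); print(u)
cv2.imwrite("pics/w8.png",cv2.resize(im[u[1]-60:u[1]+60,u[0]-60:u[0]+60],None,fx=5,fy=5))
print(proj(C,[[.515,.057,.082]]),u-60)
```

```text
[0.51314523 0.05775347 0.19939733] 35.79036956777203 14.1 0.7621187680667717 [0.09187263 0.90803949 0.03064306]
[325 186]
[[325.70303724 193.37911439]] [265 126]
```

View pics/w8.png

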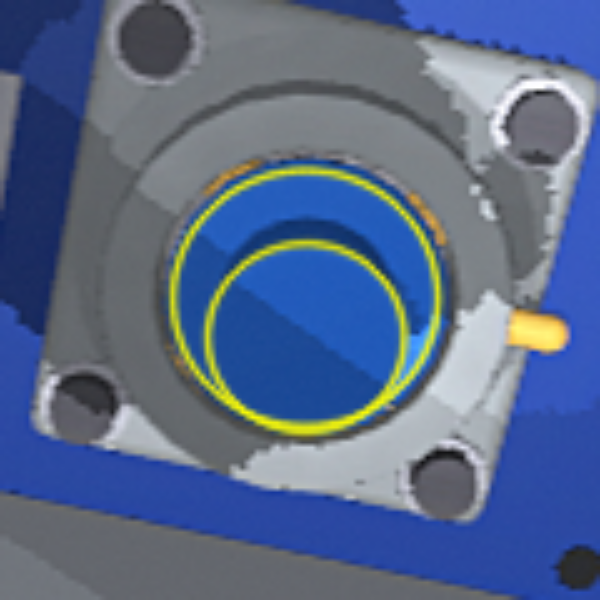

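View 11: the cover sits level and centred on the catches. Next, to the pusher.

Call:
arm_command --moves '[{"x": -7,"y": -38,"z": 0,"ax": 0,"ay": 0,"az": 0},{"x": -14,"y": -76,"z": 0,"ax": 0,"ay": 0,"az": 0},{"x": -21,"y": -114,"z": 0,"ax": 0,"ay": 0,"az": 0},{"x": -28,"y": -152,"z": 0,"ax": 0,"ay": 0,"az": 0},{"x": -35,"y": -190,"z": 0,"ax": 0,"ay": 0,"az": 0}]'

```text
t: 14.65
eef_pos: [0.4783, -0.1336, 0.2002]
ee_rot: [-0.0, 0.952, 0.307, -0.0]
wrist_force: [0.4, 0.4, 0.2]
grip_width: 0.761
```

Call:
arm_command --moves '[{"x": -7,"y": -38,"z": 0,"ax": 0,"ay": 0,"az": 0},{"x": -14,"y": -76,"z": 0,"ax": 0,"ay": 0,"az": 0},{"x": -21,"y": -114,"z": 0,"ax": 0,"ay": 0,"az": 0},{"x": -28,"y": -152,"z": -10,"ax": 0,"ay": 0,"az": 0},{"x": -33,"y": -176,"z": -20,"ax": 0,"ay": 0,"az": 0}]'

```text
t: 15.15
eef_pos: [0.4454, -0.3111, 0.1802]
ee_rot: [0.001, 0.952, 0.306, 0.0]
wrist_force: [0.7, 0.1, 0.1]
grip_width: 0.76
```

Call:
arm_command --moves '[{"x": 0,"y": 0,"z": 0,"ax": 0,"ay": 0,"az": 0},{"x": 0,"y": 0,"z": 0,"ax": 0,"ay": 0,"az": 0},{"x": 0,"y": 0,"z": 0,"ax": 0,"ay": 0,"az": 0},{"x": 0,"y": 0,"z": 0,"ax": 0,"ay": 0,"az": 0},{"x": 0,"y": 0,"z": 0,"ax": 0,"ay": 0,"az": 0}]'

```text
t: 15.65
eef_pos: [0.4463, -0.3074, 0.1809]
ee_rot: [0.0, 0.951, 0.308, 0.0]
wrist_force: [-0.4, -1.0, 0.0]
grip_width: 0.76
```

Run:
```python
from h import *
s=bot.state(); im=bot.snapshot("wrist"); im=np.ascontiguousarray(im[:,:,::-1]); print(s["eef_pos"],yaw(s),s["t"])
cv2.imwrite("pics/w9raw.png",im); C=cam("wrist",s)
u=proj(C,[[.446,-.308,.068],[.446,-.308,.014]]);print(u)
g=cv2.cvtColor(im,cv2.COLOR_BGR2HSV); x,y=u[0].astype(int)
sub=g[y-60:y+60,x-60:x+60]
for nm,m,z in(("dark",cv2.inRange(sub,(0,0,0),(180,255,50)),.068),("white",cv2.inRange(sub,(0,0,150),(180,60,255)),.014)):
  n,l,st,c=cv2.connectedComponentsWithStats(m)
  for i in range(1,n):
    if st[i,4]>60: print(nm,st[i]+[x-60,y-60,0,0,0],c[i]+[x-60,y-60])
t=np.linspace(0,6.283,90)
for r,z in((.015,.068),(.022,.014),(.022,0)):
  p=proj(C,np.c_[.446+r*np.cos(t),-.308+r*np.sin(t),z+0*t]);print(r,p.min(0),p.max(0))
```

```text
[ 0.44626096 -0.3074172   0.1808972 ] 35.880861334508 15.65
[[323.69750113 193.14462454]
 [323.73664654 178.60507935]]
dark [308 176  32  33 789] [323.50443599 192.05449937]
white [304 160  40  29 543] [323.02578269 171.34438306]
0.015 [307.05263095 176.94057677] [340.34215281 208.80742666]
0.022 [303.25821941 158.28221661] [344.21353936 198.09397574]
0.022 [304.08850508 156.01702721] [343.39992288 194.35144678]
```

Call:
arm_command --moves '[{"x": 0,"y": 0,"z": -40,"ax": 0,"ay": 0,"az": 0},{"x": 0,"y": 0,"z": -80,"ax": 0,"ay": 0,"az": 0},{"x": 0,"y": 0,"z": -120,"ax": 0,"ay": 0,"az": 0},{"x": 0,"y": 0,"z": -148,"ax": 0,"ay": 0,"az": 0},{"x": 0,"y": 0,"z": -160,"ax": 0,"ay": 0,"az": 0}]' --hand 60

```text
t: 16.2
eef_pos: [0.4445, -0.3065, 0.018]
ee_rot: [-0.002, 0.952, 0.308, -0.001]
wrist_force: [-1.2, -0.6, -0.8]
grip_width: 0.701
```

Call:
arm_command --moves '[{"x": 0,"y": 0,"z": -2,"ax": 0,"ay": 0,"az": 0},{"x": 0,"y": 0,"z": -2,"ax": 0,"ay": 0,"az": 0},{"x": 0,"y": 0,"z": -2,"ax": 0,"ay": 0,"az": 0},{"x": 0,"y": 0,"z": -2,"ax": 0,"ay": 0,"az": 0},{"x": 0,"y": 0,"z": -2,"ax": 0,"ay": 0,"az": 0}]'

```text
t: 16.7
eef_pos: [0.4464, -0.3088, 0.0196]
ee_rot: [0.001, 0.952, 0.307, 0.001]
wrist_force: [-0.2, 0.4, 0.2]
grip_width: 0.698
```

Call:
arm_command --moves '[{"x": 0,"y": 0,"z": 0,"ax": 0,"ay": 0,"az": 0},{"x": 0,"y": 0,"z": 0,"ax": 0,"ay": 0,"az": 0},{"x": 0,"y": 0,"z": 0,"ax": 0,"ay": 0,"az": 0},{"x": 0,"y": 0,"z": 0,"ax": 0,"ay": 0,"az": 0},{"x": 0,"y": 0,"z": 0,"ax": 0,"ay": 0,"az": 0}]' --hand 5 --grip_force 80

```text
t: 17.2
eef_pos: [0.4461, -0.3084, 0.0188]
ee_rot: [0.0, 0.952, 0.307, 0.0]
wrist_force: [0.3, 1.1, 4.3]
grip_width: 0.279
```

Call:
arm_command --moves '[{"x": 0,"y": 0,"z": 0,"ax": 0,"ay": 0,"az": 0},{"x": 0,"y": 0,"z": 0,"ax": 0,"ay": 0,"az": 0},{"x": 0,"y": 0,"z": 0,"ax": 0,"ay": 0,"az": 0},{"x": 0,"y": 0,"z": 0,"ax": 0,"ay": 0,"az": 0},{"x": 0,"y": 0,"z": 0,"ax": 0,"ay": 0,"az": 0}]'

```text
t: 17.7
eef_pos: [0.4461, -0.3084, 0.0188]
ee_rot: [0.0, 0.952, 0.307, 0.0]
wrist_force: [-0.1, 0.9, 5.6]
grip_width: 0.28
```

Call:
arm_command --moves '[{"x": 0,"y": 0,"z": 15,"ax": 0,"ay": 0,"az": 0},{"x": 0,"y": 0,"z": 50,"ax": 0,"ay": 0,"az": 0},{"x": 0,"y": 0,"z": 90,"ax": 0,"ay": 0,"az": 0},{"x": 0,"y": 0,"z": 130,"ax": 0,"ay": 0,"az": 0},{"x": 4,"y": 20,"z": 140,"ax": 0,"ay": 0,"az": 0}]'

```text
t: 18.2
eef_pos: [0.4516, -0.2916, 0.1624]
ee_rot: [0.003, 0.952, 0.306, 0.001]
wrist_force: [1.1, 0.2, -2.4]
grip_width: 0.279
```

Call:
arm_command --moves '[{"x": 7,"y": 37,"z": 0,"ax": 0,"ay": 0,"az": 0},{"x": 14,"y": 74,"z": 0,"ax": 0,"ay": 0,"az": 0},{"x": 21,"y": 111,"z": 0,"ax": 0,"ay": 0,"az": 0},{"x": 28,"y": 148,"z": 0,"ax": 0,"ay": 0,"az": 0},{"x": 35,"y": 185,"z": 0,"ax": 0,"ay": 0,"az": 0}]'

```text
t: 18.7
eef_pos: [0.4842, -0.1017, 0.1578]
ee_rot: [-0.0, 0.952, 0.307, -0.001]
wrist_force: [0.3, -0.5, -1.7]
grip_width: 0.281
```

Call:
arm_command --moves '[{"x": 7,"y": 37,"z": 0,"ax": 0,"ay": 0,"az": 0},{"x": 14,"y": 74,"z": 0,"ax": 0,"ay": 0,"az": 0},{"x": 21,"y": 111,"z": 0,"ax": 0,"ay": 0,"az": 0},{"x": 28,"y": 145,"z": 0,"ax": 0,"ay": 0,"az": 0},{"x": 30,"y": 160,"z": 0,"ax": 0,"ay": 0,"az": 0}]'

```text
t: 19.2
eef_pos: [0.5145, 0.0593, 0.1578]
ee_rot: [-0.0, 0.951, 0.309, -0.0]
wrist_force: [-0.6, -0.3, -2.3]
grip_width: 0.283
```

Call:
arm_command --moves '[{"x": 0,"y": 0,"z": -15,"ax": 0,"ay": 0,"az": 0},{"x": 0,"y": 0,"z": -30,"ax": 0,"ay": 0,"az": 0},{"x": 0,"y": 0,"z": -40,"ax": 0,"ay": 0,"az": 0},{"x": 0,"y": 0,"z": -43,"ax": 0,"ay": 0,"az": 0},{"x": 0,"y": 0,"z": -43,"ax": 0,"ay": 0,"az": 0}]'

```text
t: 19.7
eef_pos: [0.5143, 0.0563, 0.1149]
ee_rot: [-0.0, 0.952, 0.307, -0.001]
wrist_force: [0.2, 0.3, -1.9]
grip_width: 0.282
```

Run:
```python
from h import *
s=bot.state(); im=bot.snapshot("wrist"); im=np.ascontiguousarray(im[:,:,::-1]); print(s["eef_pos"],yaw(s),s["t"],s["grip_width"],s["wrist_force"])
C=cam("wrist",s); t=np.linspace(0,6.283,90); o=s["eef_pos"]-[0,0,.0188]
for cx,cy,r,z,col in((.515,.057,.0305,.054,(0,255,0)),(.515,.057,.018,.082,(0,255,0)),(o[0],o[1],.022,o[2]+.014,(0,255,255)),(o[0],o[1],.015,o[2]+.068,(0,255,255))):
  cv2.polylines(im,[(proj(C,np.c_[cx+r*np.cos(t),cy+r*np.sin(t),z+0*t])*16).round().astype(int)],1,col,1,cv2.LINE_AA,4)
cv2.imwrite("pics/w10.png",cv2.resize(im[120:360,200:450],None,fx=2.4,fy=2.4))
```

```text
[0.51427976 0.05633196 0.11493222] 35.75310139861075 19.7 0.28154148983709965 [ 0.24227     0.30432911 -1.88138464]
```

View pics/w10.png

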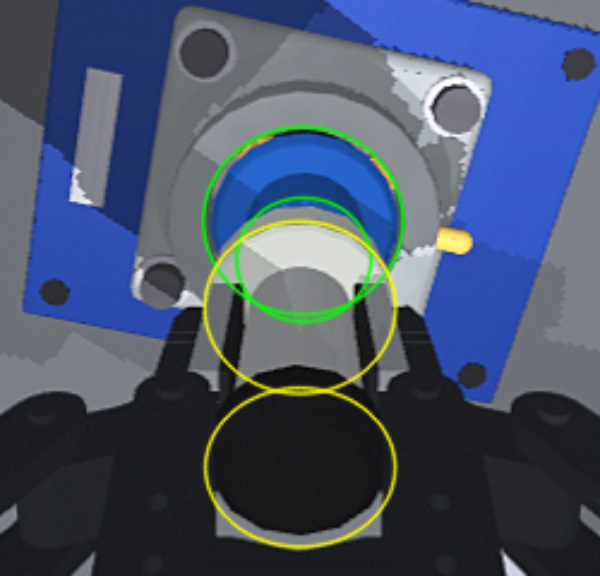

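Last view (12): the pusher hangs upright and centred over the hub. Pressing down slowly from here, guided by the wrist force.

Call:
arm_command --moves '[{"x": 0.5,"y": 0.5,"z": -3,"ax": 0,"ay": 0,"az": 0},{"x": 0.5,"y": 0.5,"z": -6,"ax": 0,"ay": 0,"az": 0},{"x": 0.5,"y": 0.5,"z": -9,"ax": 0,"ay": 0,"az": 0},{"x": 0.5,"y": 0.5,"z": -11,"ax": 0,"ay": 0,"az": 0},{"x": 0.5,"y": 0.5,"z": -12,"ax": 0,"ay": 0,"az": 0}]'

```text
t: 20.25
eef_pos: [0.5151, 0.0572, 0.1032]
ee_rot: [-0.0, 0.952, 0.307, -0.0]
wrist_force: [-0.2, -1.0, -1.7]
grip_width: 0.28
```

Call:
arm_command --moves '[{"x": 0,"y": 0,"z": -0.6,"ax": 0,"ay": 0,"az": 0},{"x": 0,"y": 0,"z": -1.2,"ax": 0,"ay": 0,"az": 0},{"x": 0,"y": 0,"z": -1.8,"ax": 0,"ay": 0,"az": 0},{"x": 0,"y": 0,"z": -2.4,"ax": 0,"ay": 0,"az": 0},{"x": 0,"y": 0,"z": -3,"ax": 0,"ay": 0,"az": 0}]'

```text
t: 20.75
eef_pos: [0.5153, 0.0572, 0.1005]
ee_rot: [0.0, 0.952, 0.307, 0.0]
wrist_force: [0.1, -0.1, -1.8]
grip_width: 0.278
```

Call:
arm_command --moves '[{"x": 0,"y": 0,"z": -0.6,"ax": 0,"ay": 0,"az": 0},{"x": 0,"y": 0,"z": -1.2,"ax": 0,"ay": 0,"az": 0},{"x": 0,"y": 0,"z": -1.8,"ax": 0,"ay": 0,"az": 0},{"x": 0,"y": 0,"z": -2.4,"ax": 0,"ay": 0,"az": 0},{"x": 0,"y": 0,"z": -3,"ax": 0,"ay": 0,"az": 0}]'

```text
t: 21.25
eef_pos: [0.5158, 0.0572, 0.0979]
ee_rot: [0.0, 0.952, 0.307, 0.001]
wrist_force: [-0.7, 0.0, 5.8]
grip_width: 0.279
```

Call:
arm_command --moves '[{"x": 0,"y": 0,"z": -0.5,"ax": 0,"ay": 0,"az": 0},{"x": 0,"y": 0,"z": -1,"ax": 0,"ay": 0,"az": 0},{"x": 0,"y": 0,"z": -1.5,"ax": 0,"ay": 0,"az": 0},{"x": 0,"y": 0,"z": -2,"ax": 0,"ay": 0,"az": 0},{"x": 0,"y": 0,"z": -2.5,"ax": 0,"ay": 0,"az": 0}]'

```text
t: 21.75
eef_pos: [0.5157, 0.0572, 0.0953]
ee_rot: [0.0, 0.952, 0.307, 0.0]
wrist_force: [-1.1, 0.2, 4.1]
grip_width: 0.284
```

Call:
arm_command --moves '[{"x": 0,"y": 0,"z": -0.5,"ax": 0,"ay": 0,"az": 0},{"x": 0,"y": 0,"z": -1,"ax": 0,"ay": 0,"az": 0},{"x": 0,"y": 0,"z": -1.5,"ax": 0,"ay": 0,"az": 0},{"x": 0,"y": 0,"z": -2,"ax": 0,"ay": 0,"az": 0},{"x": 0,"y": 0,"z": -2,"ax": 0,"ay": 0,"az": 0}]'

```text
t: 22.25
eef_pos: [0.5146, 0.0573, 0.0924]
ee_rot: [-0.0, 0.952, 0.307, -0.001]
wrist_force: [-0.2, 0.7, -2.7]
grip_width: 0.282
```

Call:
arm_command --moves '[{"x": 0,"y": 0,"z": -0.4,"ax": 0,"ay": 0,"az": 0},{"x": 0,"y": 0,"z": -0.8,"ax": 0,"ay": 0,"az": 0},{"x": 0,"y": 0,"z": -1.2,"ax": 0,"ay": 0,"az": 0},{"x": 0,"y": 0,"z": -1.6,"ax": 0,"ay": 0,"az": 0},{"x": 0,"y": 0,"z": -2,"ax": 0,"ay": 0,"az": 0}]'

```text
t: 22.75
eef_pos: [0.5153, 0.0573, 0.0909]
ee_rot: [-0.0, 0.952, 0.307, -0.0]
wrist_force: [0.1, -0.4, -2.6]
grip_width: 0.279
```

Call:
arm_command --moves '[{"x": 0,"y": 0,"z": -0.3,"ax": 0,"ay": 0,"az": 0},{"x": 0,"y": 0,"z": -0.6,"ax": 0,"ay": 0,"az": 0},{"x": 0,"y": 0,"z": -0.6,"ax": 0,"ay": 0,"az": 0},{"x": 0,"y": 0,"z": -0.6,"ax": 0,"ay": 0,"az": 0},{"x": 0,"y": 0,"z": -0.6,"ax": 0,"ay": 0,"az": 0}]'

```text
t: 23.25
eef_pos: [0.5153, 0.0573, 0.0904]
ee_rot: [0.0, 0.952, 0.307, 0.0]
wrist_force: [0.7, 0.7, -2.6]
grip_width: 0.282
```

Call:
arm_command --moves '[{"x": 0,"y": 0,"z": -0.3,"ax": 0,"ay": 0,"az": 0},{"x": 0,"y": 0,"z": -0.6,"ax": 0,"ay": 0,"az": 0},{"x": 0,"y": 0,"z": -0.9,"ax": 0,"ay": 0,"az": 0},{"x": 0,"y": 0,"z": -1.0,"ax": 0,"ay": 0,"az": 0},{"x": 0,"y": 0,"z": -1.0,"ax": 0,"ay": 0,"az": 0}]'

```text
t: 23.75
eef_pos: [0.5155, 0.0573, 0.0898]
ee_rot: [0.0, 0.952, 0.307, 0.0]
wrist_force: [-0.9, 0.6, 4.3]
grip_width: 0.278
```

Call:
arm_command --moves '[{"x": 0,"y": 0,"z": -0.3,"ax": 0,"ay": 0,"az": 0},{"x": 0,"y": 0,"z": -0.6,"ax": 0,"ay": 0,"az": 0},{"x": 0,"y": 0,"z": -0.9,"ax": 0,"ay": 0,"az": 0},{"x": 0,"y": 0,"z": -1.0,"ax": 0,"ay": 0,"az": 0},{"x": 0,"y": 0,"z": -1.0,"ax": 0,"ay": 0,"az": 0}]'

```text
t: 24.25
eef_pos: [0.5157, 0.0573, 0.0897]
ee_rot: [0.0, 0.952, 0.307, 0.001]
wrist_force: [-3.7, 0.6, 12.3]
grip_width: 0.282
```

Call:
arm_command --moves '[{"x": 0,"y": 0,"z": -0.3,"ax": 0,"ay": 0,"az": 0},{"x": 0,"y": 0,"z": -0.6,"ax": 0,"ay": 0,"az": 0},{"x": 0,"y": 0,"z": -0.8,"ax": 0,"ay": 0,"az": 0},{"x": 0,"y": 0,"z": -0.8,"ax": 0,"ay": 0,"az": 0},{"x": 0,"y": 0,"z": -0.8,"ax": 0,"ay": 0,"az": 0}]'

```text
t: 24.75
eef_pos: [0.5159, 0.0573, 0.0896]
ee_rot: [0.0, 0.952, 0.307, 0.001]
wrist_force: [-6.5, 2.2, 18.4]
grip_width: 0.28
```

Firm hard stop at TCP z 0.0897 m, the predicted fully home height, at about 20 N. Returning the pusher to where it stood.

Call:
arm_command --moves '[{"x": 0,"y": 0,"z": 5,"ax": 0,"ay": 0,"az": 0},{"x": 0,"y": 0,"z": 20,"ax": 0,"ay": 0,"az": 0},{"x": 0,"y": 0,"z": 50,"ax": 0,"ay": 0,"az": 0},{"x": 0,"y": 0,"z": 70,"ax": 0,"ay": 0,"az": 0},{"x": -4,"y": -20,"z": 70,"ax": 0,"ay": 0,"az": 0}]'

```text
t: 25.25
eef_pos: [0.5137, 0.0383, 0.1602]
ee_rot: [0.001, 0.951, 0.309, 0.003]
wrist_force: [0.3, -0.1, -2.2]
grip_width: 0.278
```

Call:
arm_command --moves '[{"x": -7,"y": -37,"z": 0,"ax": 0,"ay": 0,"az": 0},{"x": -14,"y": -74,"z": 0,"ax": 0,"ay": 0,"az": 0},{"x": -21,"y": -111,"z": 0,"ax": 0,"ay": 0,"az": 0},{"x": -28,"y": -148,"z": 0,"ax": 0,"ay": 0,"az": 0},{"x": -35,"y": -185,"z": 0,"ax": 0,"ay": 0,"az": 0}]'

```text
t: 25.75
eef_pos: [0.4757, -0.1491, 0.1572]
ee_rot: [-0.0, 0.952, 0.307, -0.0]
wrist_force: [0.4, 0.6, -2.3]
grip_width: 0.279
```

Call:
arm_command --moves '[{"x": -7,"y": -37,"z": 0,"ax": 0,"ay": 0,"az": 0},{"x": -14,"y": -74,"z": 0,"ax": 0,"ay": 0,"az": 0},{"x": -21,"y": -111,"z": 0,"ax": 0,"ay": 0,"az": 0},{"x": -28,"y": -145,"z": -10,"ax": 0,"ay": 0,"az": 0},{"x": -30.5,"y": -160.5,"z": -40,"ax": 0,"ay": 0,"az": 0}]'

```text
t: 26.25
eef_pos: [0.4471, -0.3131, 0.1193]
ee_rot: [0.003, 0.952, 0.306, 0.001]
wrist_force: [0.1, 0.1, -1.8]
grip_width: 0.276
```

Call:
arm_command --moves '[{"x": 0,"y": 0,"z": -30,"ax": 0,"ay": 0,"az": 0},{"x": 0,"y": 0,"z": -60,"ax": 0,"ay": 0,"az": 0},{"x": 0,"y": 0,"z": -80,"ax": 0,"ay": 0,"az": 0},{"x": 0,"y": 0,"z": -90,"ax": 0,"ay": 0,"az": 0},{"x": 0,"y": 0,"z": -93,"ax": 0,"ay": 0,"az": 0}]'

```text
t: 26.75
eef_pos: [0.4451, -0.3076, 0.0233]
ee_rot: [-0.001, 0.952, 0.307, -0.001]
wrist_force: [-0.3, -0.4, -1.3]
grip_width: 0.284
```

Call:
arm_command --moves '[{"x": 0,"y": 0,"z": -1,"ax": 0,"ay": 0,"az": 0},{"x": 0,"y": 0,"z": -2,"ax": 0,"ay": 0,"az": 0},{"x": 0,"y": 0,"z": -3,"ax": 0,"ay": 0,"az": 0},{"x": 0,"y": 0,"z": -4,"ax": 0,"ay": 0,"az": 0},{"x": 0,"y": 0,"z": -5,"ax": 0,"ay": 0,"az": 0}]'

```text
t: 27.25
eef_pos: [0.4461, -0.3085, 0.02]
ee_rot: [0.0, 0.952, 0.307, 0.0]
wrist_force: [-1.0, 0.8, -1.5]
grip_width: 0.281
```

Call:
arm_command --moves '[{"x": 0,"y": 0,"z": -0.5,"ax": 0,"ay": 0,"az": 0},{"x": 0,"y": 0,"z": -1,"ax": 0,"ay": 0,"az": 0},{"x": 0,"y": 0,"z": -1.3,"ax": 0,"ay": 0,"az": 0},{"x": 0,"y": 0,"z": -1.3,"ax": 0,"ay": 0,"az": 0},{"x": 0,"y": 0,"z": -1.3,"ax": 0,"ay": 0,"az": 0}]'

```text
t: 27.75
eef_pos: [0.4462, -0.3086, 0.0188]
ee_rot: [0.0, 0.952, 0.307, 0.0]
wrist_force: [-0.9, 1.1, 5.1]
grip_width: 0.279
```

On the bench, with the same TCP height and contact force as at pickup. Releasing and rising.

Call:
arm_command --moves '[{"x": 0,"y": 0,"z": 0,"ax": 0,"ay": 0,"az": 0},{"x": 0,"y": 0,"z": 0,"ax": 0,"ay": 0,"az": 0},{"x": 0,"y": 0,"z": 0,"ax": 0,"ay": 0,"az": 0},{"x": 0,"y": 0,"z": 0,"ax": 0,"ay": 0,"az": 0},{"x": 0,"y": 0,"z": 0,"ax": 0,"ay": 0,"az": 0}]' --hand 65

```text
t: 28.25
eef_pos: [0.4457, -0.3082, 0.0181]
ee_rot: [-0.0, 0.952, 0.307, -0.0]
wrist_force: [0.4, -0.4, -0.5]
grip_width: 0.763
```

Call:
arm_command --moves '[{"x": 0,"y": 0,"z": 20,"ax": 0,"ay": 0,"az": 0},{"x": 0,"y": 0,"z": 50,"ax": 0,"ay": 0,"az": 0},{"x": 0,"y": 0,"z": 90,"ax": 0,"ay": 0,"az": 0},{"x": 0,"y": 0,"z": 135,"ax": 0,"ay": 0,"az": 0},{"x": 0,"y": 0,"z": 165,"ax": 0,"ay": 0,"az": 0}]'

```text
t: 28.75
eef_pos: [0.4464, -0.3088, 0.1863]
ee_rot: [0.001, 0.952, 0.307, 0.001]
wrist_force: [1.1, -0.3, -0.4]
grip_width: 0.761
```

Call:
arm_command --moves '[{"x": 0,"y": 0,"z": 0,"ax": 0,"ay": 0,"az": 0},{"x": 0,"y": 0,"z": 0,"ax": 0,"ay": 0,"az": 0},{"x": 0,"y": 0,"z": 0,"ax": 0,"ay": 0,"az": 0},{"x": 0,"y": 0,"z": 0,"ax": 0,"ay": 0,"az": 0},{"x": 0,"y": 0,"z": 0,"ax": 0,"ay": 0,"az": 0}]'

```text
t: 29.25
eef_pos: [0.4452, -0.3077, 0.182]
ee_rot: [-0.001, 0.952, 0.307, -0.001]
wrist_force: [-0.7, 1.0, -0.3]
grip_width: 0.766
```

Run:
```python
from h import *
s=bot.state(); im=bot.snapshot("wrist"); C=cam("wrist",s); print(s["eef_pos"],s["t"],s["wrist_force"])
x,y=proj(C,[[.446,-.308,.068]])[0].astype(int); g=cv2.cvtColor(im,cv2.COLOR_RGB2HSV)[y-60:y+60,x-60:x+60]
for nm,m in(("dark",cv2.inRange(g,(0,0,0),(180,255,50))),("white",cv2.inRange(g,(0,0,150),(180,60,255)))):
  n,l,st,c=cv2.connectedComponentsWithStats(m)
  for i in range(1,n):
    if st[i,4]>60: print(nm,st[i]+[x-60,y-60,0,0,0])
t=np.linspace(0,6.283,90)
for r,z in((.015,.068),(.022,.014)):
  p=proj(C,np.c_[.446+r*np.cos(t),-.308+r*np.sin(t),z+0*t]);print(r,p.min(0),p.max(0))
# scene cam: hub top of the seated cover, home (71mm) vs on catches (80mm)
sc=bot.snapshot("scene");cv2.imwrite("pics/scene1.png",sc[:,:,::-1]);S=cam("scene")
u=proj(S,[[.515,.057,.071]])[0].astype(int);m=cv2.inRange(cv2.cvtColor(sc,cv2.COLOR_RGB2HSV),(98,150,40),(112,255,255))[u[1]-20:u[1]+20,u[0]-20:u[0]+20]
ys,xs=np.nonzero(m);print("hub rows",ys.min()+u[1]-20,np.percentile(ys,50)+u[1]-20,"pred",[proj(S,np.c_[.515+.018*np.cos(t),.057+.018*np.sin(t),z+0*t])[:,1].min().round(1) for z in(.071,.080)])
T=bot.snapshot("top");a=cv2.imread("pics/top0.png")[:,:,::-1];d=cv2.absdiff(T,a).max(2)>60
n,l,st,c=cv2.connectedComponentsWithStats(d.astype(np.uint8))
print([tuple(st[i]) for i in range(1,n) if st[i,4]>25])
m=cv2.inRange(cv2.cvtColor(T,cv2.COLOR_RGB2HSV),(0,150,80),(8,255,255));n,l,st,c=cv2.connectedComponentsWithStats(m)
print([(ray(cam("top"),c[i],.025)).round(3) for i in range(1,n) if st[i,4]>150])
```

```text
[ 0.44518576 -0.30771309  0.18200293] 29.25 [-0.69147975  0.97460732 -0.28271798]
dark [309 177  32  32 780]
white [305 160  40  30 539]
0.015 [308.37613296 177.42430914] [341.50881646 209.15440487]
0.022 [304.42226673 158.91150599] [345.20959979 198.56520121]
hub rows 173 181.0 pred [np.float64(172.4), np.float64(169.8)]
[(np.int32(508), np.int32(176), np.int32(27), np.int32(74), np.int32(1329)), (np.int32(475), np.int32(180), np.int32(33), np.int32(36), np.int32(392)), (np.int32(403), np.int32(185), np.int32(18), np.int32(18), np.int32(256)), (np.int32(208), np.int32(188), np.int32(25), np.int32(25), np.int32(454)), (np.int32(285), np.int32(203), np.int32(24), np.int32(24), np.int32(462)), (np.int32(533), np.int32(207), np.int32(32), np.int32(54), np.int32(431)), (np.int32(490), np.int32(209), np.int32(19), np.int32(16), np.int32(150)), (np.int32(424), np.int32(213), np.int32(36), np.int32(41), np.int32(611)), (np.int32(453), np.int32(228), np.int32(14), np.int32(16), np.int32(78)), (np.int32(215), np.int32(336), np.int32(69), np.int32(64), np.int32(2315)), (np.int32(37), np.int32(338), np.int32(73), np.int32(51), np.int32(1736)), (np.int32(388), np.int32(339), np.int32(31), np.int32(11), np.int32(114)), (np.int32(217), np.int32(344), np.int32(21), np.int32(31), np.int32(169)), (np.int32(287), np.int32(368), np.int32(54), np.int32(32), np.int32(1255)), (np.int32(353), np.int32(374), np.int32(12), np.int32(26), np.int32(64)), (np.int32(211), np.int32(378), np.int32(9), np.int32(13), np.int32(27))]
[array([0.561, 0.291, 0.025])]
```

```bash
python3 -c "from cell import bot; print(bot.close_job())"
```

```text
the job is handed in; nothing more can be done
None
```

I carried out the whole job and handed it in at about 29.5 s. The hand-in reports no verdict, so these results come from my own checks.

- **Plug:** it lies in the yellow tray, about 7 mm from the middle, and is let go.
- **Cover:** I used the largest blue cover (58 mm). I first let it rest on the catches, where it looked level and centred. I then pressed it in small steps with the pusher. The resistance reached about 8 N and dropped as it snapped in, then there was a hard stop at the predicted fully home height. I pressed on to about 20 N against that stop. The scene camera saw the hub top at row 173, against 172.4 predicted for home and about 170 on the catches.
- **Pusher:** it stands upright on the bench at its original spot, about 1 mm or less from where it was. The gripper is clear above it.
- **Bystanders:** comparing top views before and after showed small changes beside the black mount (mount1). I put these down to the arm and its shadow, but did not look closer. The gripper never came near it, and I saw no other sign of a bystander moving.

The first set of move calls was refused because the rows lacked some keys; nothing moved. All 12 picture views were used, so the final checks were numerical only.

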